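# Reopen the washer's water valve and put its status plate back on the ledge

### The job

Put the washer line back in service: open the red handwheel valve all the way, then turn it back about a quarter turn so that it cannot seize. Stand the loose green status plate on end in the free place of the white notice ledge, green face out, leaning back against the backboard with its foot behind the lip. Leave the other things on the counter where they are.

Things in the scene. Friction and masses are not known exactly. Their poses are not given: they have to be found in the camera images.
- wheel (a joint): Angle of the valve's handwheel, rad: 0 is shut, 5.8 fully open at a firm stop; grows anticlockwise seen from above. The threaded stem carries the wheel straight up 18 mm a turn (2.86 mm per rad) as it opens, down as it closes. About 0.15 N m of friction; it stays where left and cannot be pushed in or pulled out without turning.
- wheel_hub (a point): Centre of the red handwheel, mid rim, on the upright stem axis; 135 mm above the counter when shut, 151.6 mm fully open; turns with the wheel. Wheel 62 mm over the rim, a round bar 9 mm thick; five spokes; hub nut ends 13 mm above this point; white dot on the rim at the wheel's +x. Free all round; below it a packing nut 25 mm across ends 117 mm above the counter.
- valve: Fixed brass globe valve in a copper pipe loop that comes up out of the counter and goes back down. Origin on the counter below the stem axis; the pipe (22 mm, axis 60 mm up) runs along x between risers at x = -95 and +95 mm, elbows up to 76 mm high.
- plate: Loose status plate, 180 x 60 x 12 mm (x, y, z), 0.16 kg, orange frame, green face with a white pictogram; at the start it lies flat, green face up. Origin at the centre of its back (the side lying on the counter); z points out of the green face, x along its length. Either end may be the foot.
- ledge: Fixed notice ledge of white sheet steel, 250 mm wide along y; front is -x. Origin on the counter, mid width, in the backboard's front face (x = 0; 6 mm thick, top 110 mm above the counter). Floor 5 mm up. Lip along y: inner face x = -54, outer -58 mm, top 19 mm up. A blue plate like the loose one is fixed leaning at y = +75 mm (172 mm high); the free place is centred at y = -45 mm.
- ledge_bay (a point): Middle of the free place, at the lip's inner face, on the ledge's floor (5 mm above the counter); axes as ledge. A plate with its foot against the lip rests on the backboard's top edge at 68 degrees from level. The counter in front is clear and grippy: a plate can also be propped there at 45 degrees, foot on the counter, on the backboard's top edge.
- detergent: White bottle with blue label, 72 mm across, 190 mm tall, loose, upright; origin at its foot. Leave alone.
- softener: Yellow bottle, 62 mm across, 150 mm tall, loose, upright; origin at its foot. Leave alone.
- soap_box: Cardboard box 55 x 100 x 75 mm, loose; origin under its centre. Leave alone.
- spanner: Steel wrench 180 mm long along x, lying; leave alone.
- screwdriver: Screwdriver 190 mm long along x, lying; leave alone.
- coin_cup: Blue cup 72 mm across, 70 mm tall, loose, upright; origin at its foot. Leave alone.
- padlock: Brass padlock, 78 x 40 x 18 mm, lying; leave alone.

How it is judged:
By the outcome, as a careful person would: the job done as asked, in the order asked, and still so for the second after the job is handed in, with the robot touching nothing.
It also fails if it takes over 72 s, if anything falls off the work surface, if the arm or the gripper's body presses on something with over 40 N, if the wrist force passes 120 N, or if a joint passes its speed limit or range.

### The arm

A 6-joint arm with a two-finger parallel gripper is mounted at the origin on the work surface. World frame = base frame: x ahead of the robot, y to its left, z up, the work surface at z = 0. Lengths are in mm, angles in rad, forces in N, time in s.
With the tool pointing down it reaches from about 300 to 875 mm from the base axis. Payload 6.4 kg.
Tool frame: the origin (TCP) lies at the very end of the fingers, on their centre line; the grasp point (between the pads) lies 19 mm behind it; z points along the fingers, y is the line along which they close (so a half turn about z gives the same grasp; the last joint's range is limited). The gripper opens to 85 mm and grips with 20 to 120 N. Pads are 22 mm wide; open, the fingers measure 114 mm over their backs; the gripper's body (76 mm by 85 mm) begins 54 mm behind the grasp point. The pads swing forward as they close: fully open they stand 13 mm farther back than shut.
Start: joints at [0.934, 0.181, 1.607, -0, 1.354, -0.206], TCP at [240.109, 522.483, 231.288] pointing down, gripper open.
Joint ranges: [-2.99, 2.99], [-0.89, 2.07], [0.3, 2.58], [-1.14, 4.28], [0, 2.63], [-3.12, 3.12]. Speed limits (rad/s): [2.57, 2.57, 3.01, 3.14, 3.14, 3.14].

### API

Orientations are given as a 3x3 rotation matrix whose columns are the frame's x, y, z axes.
In Python, from cell import r, eyes gives the robot as it stands (r), with the cameras (eyes).
- The arm moves only by the shell command python3 inch.py 'ROWS' [FORCE]. ROWS is a JSON list of rows, 1 to 20 of them, each of 7 numbers: a rotation vector rx, ry, rz in rad, then dx, dy, dz in mm, then the opening from 0.0 (shut) to 1.0 (fully open); each row is the pose to reach, as a shift and turn from the pose commanded when the command began, along the tool's axes at that moment; what a row does not reach only later rows make up. A row lasts 1/12 s, in which the tool goes at most 41.7 mm and 0.125 rad, less where a joint would pass 70% of its speed; a pose out of reach is approached as far as the arm can. The fingers move at their own pace and stop on an object; FORCE is the grip in N (left out, the last holds). Time passes only in rows, so rows that do not move let the fingers close. It prints the time, the measured TCP pose, the force, the opening and the grip force at its end.
- r.get_state(): the state, without advancing time (a new reading comes with each control period).
- eyes.grab_frame(name): name is "side" or "top" or "wrist"; returns the picture (384x512x3 uint8, red, green, blue); there is no depth.
- eyes.get_calibration(name): a dict with "fx", "fy", "cx", "cy" (pixels), "position" and "rotation" of the camera in the world. Camera axes: x right, y down, z forward; pixel columns grow to the right and rows downward; lengths in mm; the calibration is good to about 2 mm. The wrist camera is an equidistant fisheye: a pixel r from the principal point sees the ray r / f radians off the axis. A picture is of the moment at which its call begins: read the wrist's pose just before it. get_calibration takes no time and is no camera call; for the wrist camera it gives the pose at the moment of the call.
- r.job_done(): hands the job in; it is judged then, once.
The state is a dict: "clock": time; "joint_pos": joint angles; "qvel": joint speeds; "tau": joint torques, N m; "tcp_pos": TCP position; "tcp_rot": TCP orientation; "ft_force": force on the tool from outside, world axes, zero at the start; "torque": the same for the moment, N m; "width": opening from 0.0 (shut) to 1.0 (fully open); "gripper_force": force on a finger pad.
Only numpy, scipy, OpenCV 4.12 (cv2) and the standard library are available. Lean on these libraries where they do the work, as an engineer would, in place of code of your own. Each camera call takes 0.05 s, during which the arm holds its last target. There are 200 camera calls.

## Working session

There is one attempt and no reset: what is moved stays moved. The work goes in short steps, Python scripts to look and compute and a shell command to move; the robot and the scene stay as the last step left them, time stands still between calls to the robot, and variables do not carry over. Pictures are saved under pics/ and viewed, at most 10 in all, crops included, and the job is handed in when it is done.

```bash
ls; mkdir -p pics; python3 - <<'E'
from cell import r, eyes
import cv2
for n in("side","top"):
    cv2.imwrite(f"pics/{n}0.png",eyes.grab_frame(n)[:,:,::-1]); c=eyes.get_calibration(n); print(n,c)
s=r.get_state();print(s['clock'],s['tcp_pos'],s['tcp_rot'])
E
```

```text
cell.py
inch.py
pics
side {'fx': 351.62342044474957, 'fy': 351.62342044474957, 'cx': 258.88228737104373, 'cy': 190.96874000989234, 'position': array([ 297.31477861, -696.25004494,  871.01552988]), 'rotation': array([[ 0.95808325, -0.20093318,  0.20421154],
       [-0.28614006, -0.70636104,  0.64743953],
       [ 0.01415499, -0.67873407, -0.73424771]])}
top {'fx': 373.1802571948119, 'fy': 373.1802571948119, 'cx': 251.18762798523372, 'cy': 195.34373544128815, 'position': array([ 411.26670586,  -32.01032935, 1216.83023826]), 'rotation': array([[ 0.02683477, -0.99384556,  0.10747512],
       [-0.99963599, -0.02637926,  0.00565801],
       [-0.00278808, -0.10758783, -0.99419167]])}
0.1 [239.78792377 522.06445128 230.46143629] [[-9.08643421e-01  4.17571806e-01 -9.59332260e-04]
 [ 4.17572780e-01  9.08642540e-01 -1.30702514e-03]
 [ 3.25913253e-04 -1.58821083e-03 -9.99998686e-01]]
```

View pics/side0.png

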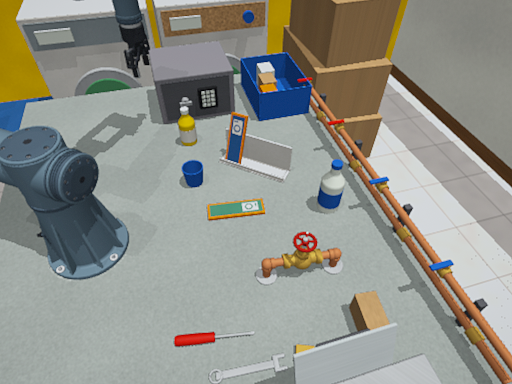

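View pics/top0.png

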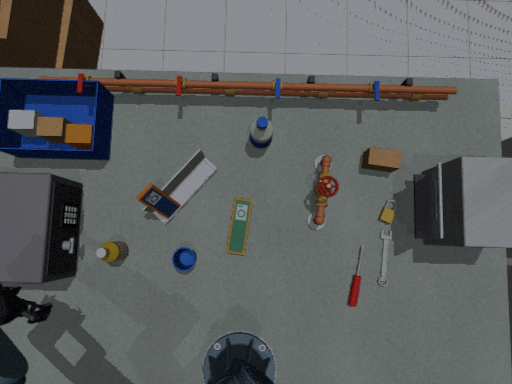

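Side: red wheel ≈(305,242), green plate ≈(236,209), ledge ≈(256,165) with the blue plate at its left end. Top: wheel ≈(327,187), plate ≈(239,226), ledge from (203,155) to (160,218), front facing lower right.

```bash
cat > h.py <<'E'
import numpy as np, cv2
from cell import r, eyes
def ray(n,p,c=None):
    c=c or eyes.get_calibration(n)
    u=np.array([(p[0]-c['cx'])/c['fx'],(p[1]-c['cy'])/c['fy']])
    if n=="wrist":
        t=np.linalg.norm(u); d=np.r_[u*np.sin(t)/max(t,1e-9),np.cos(t)]
    else: d=np.r_[u,1]
    d=c['rotation']@d
    return np.array(c['position']),d/np.linalg.norm(d)
def plane(n,p,z,c=None):
    o,d=ray(n,p,c); return o+d*(z-o[2])/d[2]
def cross(n1,p1,n2,p2):
    o1,d1=ray(n1,p1);o2,d2=ray(n2,p2)
    t=np.linalg.lstsq(np.c_[d1,-d2],o2-o1,rcond=None)[0]
    a,b=o1+d1*t[0],o2+d2*t[1]; return (a+b)/2,np.linalg.norm(a-b)
def proj(n,P):
    c=eyes.get_calibration(n); q=np.array(c['rotation']).T@(np.array(P)-c['position'])
    return np.array([c['fx']*q[0]/q[2]+c['cx'],c['fy']*q[1]/q[2]+c['cy']])
def mask(im,lo,hi,box):
    m=cv2.inRange(cv2.cvtColor(im,cv2.COLOR_RGB2HSV),lo,hi); k=np.zeros_like(m)
    x0,y0,x1,y1=box; k[y0:y1,x0:x1]=m[y0:y1,x0:x1]; return k
def rect(m):
    c=max(cv2.findContours(m,0,2)[0],key=cv2.contourArea); return cv2.minAreaRect(c),c
E
python3 - <<'E'
from h import *
np.set_printoptions(precision=1,suppress=True)
S=cv2.imread('pics/side0.png')[:,:,::-1].copy();T=cv2.imread('pics/top0.png')[:,:,::-1].copy()
def red(im,b): return mask(im,(0,150,70),(5,255,255),b)|mask(im,(172,150,70),(180,255,255),b)
e=[]
for n,im,b in(("side",S,(285,225,325,260)),("top",T,(310,170,345,205))):
    m=red(im,b); c=np.vstack(cv2.findContours(m,0,2)[0]); (e0)=cv2.minEnclosingCircle(c); q=cv2.boundingRect(c); e.append(e0[0]); print(n,e0,q)
print("wheel",cross("side",e[0],"top",e[1]), plane("top",e[1],135),plane("side",e[0],135))
for n,im,b in(("side",S,(200,190,272,226)),("top",T,(220,190,260,260))):
    m=mask(im,(8,90,60),(95,255,255),b); m=cv2.morphologyEx(m,cv2.MORPH_CLOSE,np.ones((3,3)))
    R,c=rect(m); B=cv2.boxPoints(R); P=np.array([plane(n,p,12 if n=='top' else 10) for p in B]); print(n,R,'\n',P,P.mean(0),[np.linalg.norm(P[i]-P[i-1]) for i in (1,2)])
    g=mask(im,(0,0,140),(180,70,255),b);mm=cv2.moments(g); 
    if mm['m00']: print('white',plane(n,(mm['m10']/mm['m00'],mm['m01']/mm['m00']),12))
a=cv2.resize(T[140:230,130:225],None,fx=6,fy=6,interpolation=2);
b=cv2.resize(S[105:185,215:300],None,fx=7,fy=7,interpolation=2)[:540]
cv2.imwrite('pics/l.png',a[:,:,::-1]);cv2.imwrite('pics/ls.png',b[:,:,::-1])
E
```

```text
side ((304.63043212890625, 242.5), 11.641280174255371) (293, 232, 24, 20)
top ((327.3333435058594, 186.0), 10.138035774230957) (318, 176, 20, 21)
wheel (array([ 562. , -247.7,  134.7]), np.float64(0.7247631365566034)) [ 561.6 -247.5  135. ] [ 562.2 -247.9  135. ]
side ((235.44024658203125, 208.74232482910156), (16.182512283325195, 56.90168762207031), 83.2901611328125) 
 [[357.6  54.5  10. ]
 [540.8  32.   10. ]
 [526.6 -34.4  10. ]
 [350.8 -11.6  10. ]] [444.   10.1  10. ] [np.float64(184.57991460889625), np.float64(67.94437248558049)]
white [448.5  14.9  12. ]
top ((239.02845764160156, 225.99110412597656), (18.941753387451172, 56.21165466308594), 9.211027145385742) 
 [[356.6  53.   12. ]
 [535.5  29.9  12. ]
 [527.2 -31.   12. ]
 [348.6  -7.   12. ]] [442.   11.2  12. ] [np.float64(180.42150870168615), np.float64(61.499284285910086)]
white [486.1   5.2  12. ]
```

View pics/l.png

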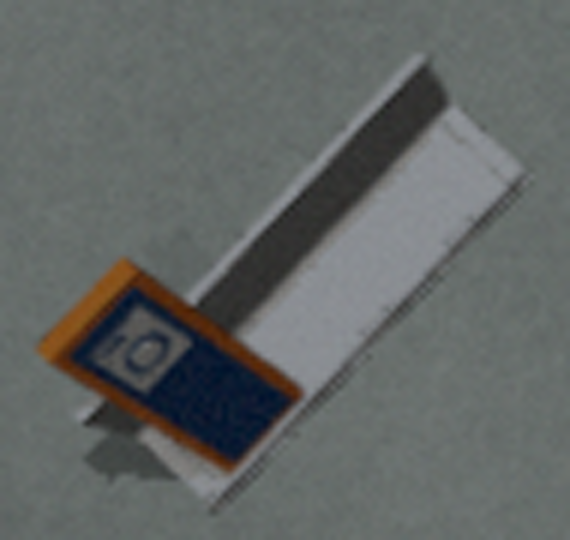

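View pics/ls.png

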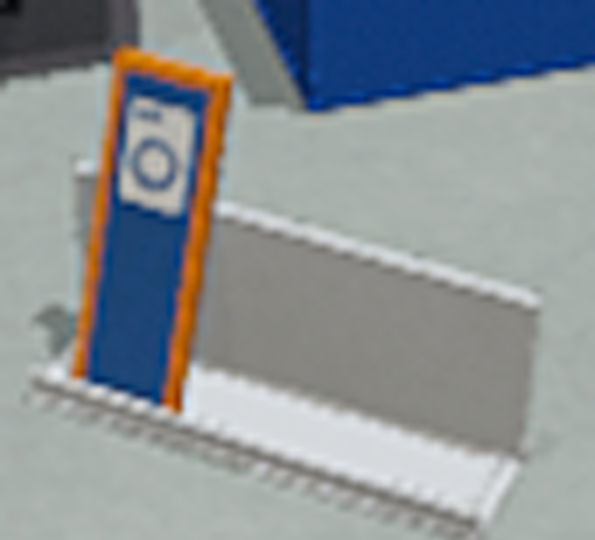

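The ledge crop (scale 6, offset 130,140) shows the lip's outer top corners at (523,178) and (213,508), and the backboard's top corners at (424,55) and (82,415). In the side crop (scale 7, offset 215,105) the lip corners are at (35,380) and (480,525), and the backboard's top corners at (540,300) and (75,165).

```bash
python3 - <<'E'
from h import *
np.set_printoptions(precision=3,suppress=True)
t=lambda x,y:(x/6+130-.4,y/6+140-.4); s=lambda x,y:(x/7+215-.4,y/7+105-.4)
L=dict(lipR=(t(523,178),s(480,525),19),lipL=(t(213,508),s(35,380),19),bbR=(t(424,55),s(540,300),110),bbL=(t(82,415),s(75,165),110))
for k,(a,b,z) in L.items(): print(k,cross("top",a,"side",b),plane("top",a,z),plane("side",b,z))
# grasp of wheel: move from current pose
q=r.get_state(); R=np.array(q['tcp_rot']); p=np.array(q['tcp_pos']); print(q['joint_pos'],q['width'])
for tgt in([562,-247.7,240],):print(R.T@(np.array(tgt)-p))
E
```

```text
lipR (array([627.678,  88.827,  13.008]), np.float64(7.151902057013902)) [623.103  89.063  19.   ] [628.97   82.924  19.   ]
lipL (array([442.169, 248.545,  15.38 ]), np.float64(3.6776960296942125)) [440.269 248.012  19.   ] [443.356 244.212  19.   ]
bbR (array([668.819, 131.515, 112.472]), np.float64(1.7805717978119358)) [668.512 132.089 110.   ] [670.956 134.158 110.   ]
bbL (array([481.606, 293.71 , 111.541]), np.float64(1.1301932939643606)) [482.262 294.068 110.   ] [481.421 295.808 110.   ]
[ 0.934  0.181  1.608 -0.     1.354 -0.206] 0.9995461264378468
[-614.205 -564.909   -8.842]
```

```bash
A='[0,0,2.5,-614,-565,0,1]'; python3 inch.py '[[0,0,2.5,-614,-565,0,1],[0,0,2.5,-614,-565,0,1],[0,0,2.5,-614,-565,0,1],[0,0,2.5,-614,-565,0,1],[0,0,2.5,-614,-565,0,1],[0,0,2.5,-614,-565,0,1],[0,0,2.5,-614,-565,0,1],[0,0,2.5,-614,-565,0,1],[0,0,2.5,-614,-565,0,1],[0,0,2.5,-614,-565,0,1],[0,0,2.5,-614,-565,0,1],[0,0,2.5,-614,-565,0,1],[0,0,2.5,-614,-565,0,1],[0,0,2.5,-614,-565,0,1],[0,0,2.5,-614,-565,0,1],[0,0,2.5,-614,-565,0,1],[0,0,2.5,-614,-565,0,1],[0,0,2.5,-614,-565,0,1],[0,0,2.5,-614,-565,0,1],[0,0,2.5,-614,-565,0,1]]' 60
python3 -c "
from h import *
s=r.get_state();print(s['joint_pos'],s['tcp_pos']);R=np.array(s['tcp_rot']);print(R.round(3),np.degrees(np.arctan2(R[1,0],R[0,0])),R.T@(np.array([562,-247.7,112])-s['tcp_pos']))"
```

```text
clock: 1.77
tcp_pos: [561.8, -248.3, 230.6]
tcp_rot: [[0.979, 0.203, -0.001], [0.203, -0.979, 0.001], [-0.001, -0.001, -1.0]]
ft_force: [1.2, 0.1, -0.3]
width: 0.999
gripper_force: 0.0
[-6.09124926e-01  2.67941427e-01  1.50372804e+00  7.02233009e-05
  1.37091693e+00  7.57385630e-01] [ 561.78994258 -248.25508445  230.62784409]
[[ 0.979  0.203 -0.001]
 [ 0.203 -0.979  0.001]
 [-0.001 -0.001 -1.   ]] 11.703925620743773 [  0.3933501   -0.40966472 118.62796924]
```

```bash
python3 inch.py '[[0,0,2.19,0,0,60,1],[0,0,2.19,0,0,60,1],[0,0,2.19,0,0,60,1],[0,0,2.19,0,0,60,1],[0,0,2.19,0,0,60,1],[0,0,2.19,0,0,60,1],[0,0,2.19,0,0,60,1],[0,0,2.19,0,0,60,1],[0,0,2.19,0,0,60,1],[0,0,2.19,0,0,60,1],[0,0,2.19,0,0,60,1],[0,0,2.19,0,0,60,1],[0,0,2.19,0,0,60,1],[0,0,2.19,0,0,60,1],[0,0,2.19,0,0,60,1],[0,0,2.19,0,0,60,1],[0,0,2.19,0,0,60,1],[0,0,2.19,0,0,90,1],[0,0,2.19,0,0,118,1],[0,0,2.19,0,0,118,1]]' 60
python3 inch.py '[[0,0,0,0,0,0,0],[0,0,0,0,0,0,0],[0,0,0,0,0,0,0],[0,0,0,0,0,0,0],[0,0,0,0,0,0,0],[0,0,0,0,0,0,0],[0,0,0,0,0,0,0],[0,0,0,0,0,0,0]]' 50
python3 -c "
from h import *
s=r.get_state();print(s['joint_pos'],s['torque'])
cv2.imwrite('pics/w1.png',eyes.grab_frame('wrist')[:,:,::-1])"
```

```text
clock: 3.43
tcp_pos: [557.9, -243.8, 107.1]
tcp_rot: [[-0.397, -0.918, -0.009], [-0.918, 0.397, 0.006], [-0.002, 0.01, -1.0]]
ft_force: [-1.5, 1.1, -1.2]
width: 0.995
gripper_force: 0.0
clock: 4.1
tcp_pos: [562.3, -246.7, 115.1]
tcp_rot: [[-0.397, -0.918, 0.002], [-0.918, 0.397, -0.001], [0.001, -0.002, -1.0]]
ft_force: [-3.4, 1.5, 6.0]
width: 0.695
gripper_force: 54.4
[-6.06493658e-01  3.86890864e-01  1.59790711e+00 -1.34970145e-04
  1.15470550e+00  2.94337307e+00] [ 0.20273649  0.60209937 -0.02923814]
```

View pics/w1.png

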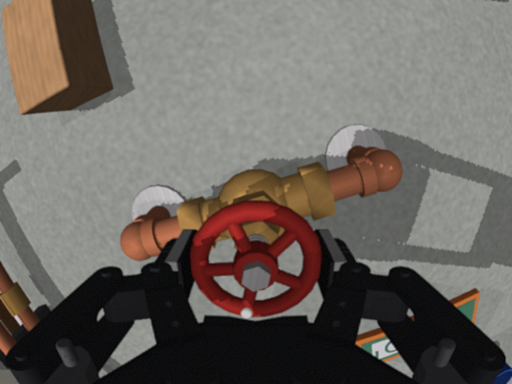

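The wrist view shows the wheel centred at (256,260) between the pads, with its white dot at (247,313). I'm turning it now.

```bash
for i in 1 2; do :; done
python3 inch.py '[[0,0,-0.12,0,0,-0.3,0],[0,0,-0.24,0,0,-0.7,0],[0,0,-0.36,0,0,-1,0],[0,0,-0.48,0,0,-1.4,0],[0,0,-0.6,0,0,-1.7,0],[0,0,-0.72,0,0,-2.1,0],[0,0,-0.84,0,0,-2.4,0],[0,0,-0.96,0,0,-2.7,0],[0,0,-1.08,0,0,-3.1,0],[0,0,-1.2,0,0,-3.4,0],[0,0,-1.32,0,0,-3.8,0],[0,0,-1.44,0,0,-4.1,0],[0,0,-1.56,0,0,-4.5,0],[0,0,-1.68,0,0,-4.8,0],[0,0,-1.8,0,0,-5.1,0],[0,0,-1.92,0,0,-5.5,0],[0,0,-2.04,0,0,-5.8,0],[0,0,-2.16,0,0,-6.2,0],[0,0,-2.28,0,0,-6.5,0],[0,0,-2.4,0,0,-6.9,0]]'
python3 -c "
from h import *
s=r.get_state();print(s['joint_pos'],s['torque'],s['gripper_force'])
I=eyes.grab_frame('wrist');m=mask(I,(0,0,170),(180,60,255),(180,190,330,330));print(np.c_[np.nonzero(m)[::-1]].mean(0),m.sum()/255)"
```

```text
clock: 5.82
tcp_pos: [562.6, -246.4, 122.0]
tcp_rot: [[0.91, 0.414, 0.002], [0.414, -0.91, -0.001], [0.002, 0.002, -1.0]]
ft_force: [-1.3, 2.8, 6.0]
width: 0.697
gripper_force: 54.5
[-6.06161530e-01  3.78221592e-01  1.59408273e+00  8.81451470e-04
  1.16691536e+00  5.37727620e-01] [ 0.45217526  0.2579156  -0.17812691] 54.467950612306595
[230.29411765 285.29411765] 17.0
```

```bash
python3 inch.py '[[0,0,-0.12,0,0,-0.3,0],[0,0,-0.24,0,0,-0.7,0],[0,0,-0.36,0,0,-1,0],[0,0,-0.48,0,0,-1.4,0],[0,0,-0.6,0,0,-1.7,0],[0,0,-0.72,0,0,-2.1,0],[0,0,-0.84,0,0,-2.4,0],[0,0,-0.96,0,0,-2.7,0],[0,0,-1.08,0,0,-3.1,0],[0,0,-1.2,0,0,-3.4,0],[0,0,-1.32,0,0,-3.8,0],[0,0,-1.44,0,0,-4.1,0],[0,0,-1.56,0,0,-4.5,0],[0,0,-1.68,0,0,-4.8,0],[0,0,-1.8,0,0,-5.1,0],[0,0,-1.92,0,0,-5.5,0],[0,0,-2.04,0,0,-5.8,0],[0,0,-2.16,0,0,-6.2,0],[0,0,-2.28,0,0,-6.5,0],[0,0,-2.4,0,0,-6.9,0]]'
python3 inch.py '[[0,0,-0.12,0,0,-0.3,0],[0,0,-0.24,0,0,-0.7,0],[0,0,-0.36,0,0,-1,0],[0,0,-0.48,0,0,-1.4,0],[0,0,-0.6,0,0,-1.7,0],[0,0,-0.72,0,0,-2.1,0],[0,0,-0.84,0,0,-2.4,0],[0,0,-0.9,0,0,-2.6,0],[0,0,-0.9,0,0,-2.6,0]]'
python3 -c "
from h import *
s=r.get_state();print(s['joint_pos'],s['torque'],s['gripper_force'])"
python3 inch.py '[[0,0,-0.05,0,0,-0.1,0],[0,0,-0.1,0,0,-0.3,0],[0,0,-0.13,0,0,-0.3,0],[0,0,-0.13,0,0,-0.3,0]]'
python3 -c "
from h import *
s=r.get_state();print(s['joint_pos'],s['torque'],s['gripper_force'])
cv2.imwrite('pics/w2.png',eyes.grab_frame('wrist')[:,:,::-1])"
```

```text
clock: 7.53
tcp_pos: [563.3, -246.8, 128.9]
tcp_rot: [[-0.95, 0.312, 0.005], [0.312, 0.95, -0.001], [-0.005, 0.0, -1.0]]
ft_force: [20.2, -4.3, -11.6]
width: 0.694
gripper_force: 56.5
clock: 8.28
tcp_pos: [560.3, -247.7, 129.1]
tcp_rot: [[-0.836, -0.548, -0.002], [-0.548, 0.836, -0.001], [0.002, 0.0, -1.0]]
ft_force: [-5.9, -5.0, -3.6]
width: 0.694
gripper_force: 59.8
[-6.08570101e-01  3.68712040e-01  1.59084216e+00 -2.36431158e-03
  1.18308774e+00 -2.75881563e+00] [-0.82539483  0.69723284 -0.57700681] 59.817652478814125
clock: 8.62
tcp_pos: [563.2, -245.6, 129.4]
tcp_rot: [[-0.759, -0.651, 0.004], [-0.651, 0.759, 0.001], [-0.004, -0.002, -1.0]]
ft_force: [7.3, 1.7, -9.7]
width: 0.69
gripper_force: 57.4
[-0.6058868   0.36908003  1.58966356  0.0036719   1.18025243 -2.88691116] [ 0.20243376 -1.37949552 -0.73765344] 57.420826112211216
```

View pics/w2.png

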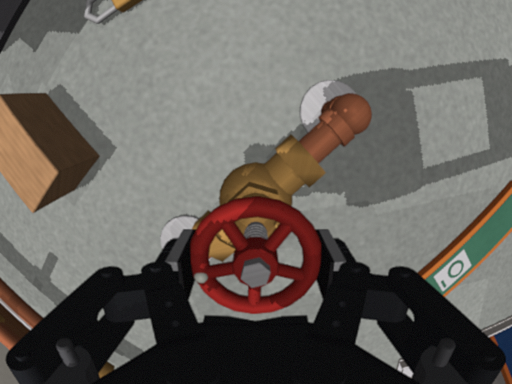

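Between the two wrist views the dot moved from (247,313) to (201,278). The fingers slipped about 1.1 rad against a firm moment, and the dot's angle to the pipe is now close to 5.8 rad. So the wheel started about 1 rad open and has reached the stop. Next I turn it back a quarter turn.

```bash
python3 inch.py '[[0,0,0.12,0,0,0.3,0],[0,0,0.24,0,0,0.7,0],[0,0,0.36,0,0,1,0],[0,0,0.48,0,0,1.4,0],[0,0,0.6,0,0,1.7,0],[0,0,0.72,0,0,2.1,0],[0,0,0.84,0,0,2.4,0],[0,0,0.96,0,0,2.7,0],[0,0,1.08,0,0,3.1,0],[0,0,1.2,0,0,3.4,0],[0,0,1.32,0,0,3.8,0],[0,0,1.44,0,0,4.1,0],[0,0,1.56,0,0,4.5,0],[0,0,1.6,0,0,4.6,0],[0,0,1.6,0,0,4.6,0]]'
python3 - <<'E'
from h import *
s=r.get_state();print(s['joint_pos'],s['torque'])
I=eyes.grab_frame('wrist');cv2.imwrite('pics/w3.png',I[:,:,::-1])
for f in('w1','w2','w3'):
    J=cv2.imread(f'pics/{f}.png'); h=cv2.cvtColor(J,cv2.COLOR_BGR2HSV); k=np.zeros(h.shape[:2],np.uint8); cv2.circle(k,(256,256),66,255,-1);cv2.circle(k,(256,256),44,0,-1)
    m=cv2.inRange(h,(0,0,150),(180,110,255))&k
    n,_,st,ce=cv2.connectedComponentsWithStats(m); print(f,[(st[i,4],ce[i].round(0)) for i in range(1,n) if st[i,4]>12])
E
```

```text
clock: 9.92
tcp_pos: [563.1, -247.4, 124.9]
tcp_rot: [[-0.627, 0.779, 0.003], [0.779, 0.627, -0.002], [-0.004, 0.001, -1.0]]
ft_force: [8.0, -5.2, -11.4]
width: 0.696
gripper_force: 57.3
[-6.06717087e-01  3.75172888e-01  1.59156928e+00 -3.50763722e-05
  1.17057448e+00 -1.28418483e+00] [-0.90585134 -0.89191833 -0.18539185]
w1 [(np.int32(85), array([246., 313.]))]
w2 [(np.int32(20), array([313., 287.]))]
w3 [(np.int32(23), array([210., 210.])), (np.int32(52), array([212., 253.])), (np.int32(57), array([201., 280.])), (np.int32(15), array([209., 300.])), (np.int32(146), array([271., 314.]))]
```

The dot stays at (201,280), so there was no slip turning back. I'm releasing, rising and checking.

```bash
python3 inch.py '[[0,0,0,0,0,0,1],[0,0,0,0,0,0,1],[0,0,0,0,0,0,1],[0,0,0,0,0,0,1],[0,0,0,0,0,-30,1],[0,0,0,0,0,-70,1],[0,0,0,0,0,-110,1],[0,0,0,0,0,-110,1]]'
cat >> h.py <<'E'
from scipy.spatial.transform import Rotation as Ro
def go(R,p):
    s=r.get_state(); R0=np.array(s['tcp_rot']); return Ro.from_matrix(R0.T@R).as_rotvec().round(3), (R0.T@(np.array(p)-s['tcp_pos'])).round(1)
def grot(yaw,tilt):  # tool y along left of heading, tool z down & tilted back (-heading) by tilt
    a=np.array([np.cos(yaw),np.sin(yaw),0]);y=np.array([-a[1],a[0],0]);z=-np.sin(tilt)*a-np.cos(tilt)*np.array([0,0,1]);return np.c_[np.cross(y,z),y,z]
E
python3 - <<'E'
from h import *
np.set_printoptions(precision=3,suppress=True)
S=eyes.grab_frame('side')
cv2.imwrite('pics/w4.png',eyes.grab_frame('wrist')[:,:,::-1]); s=r.get_state();print(s['joint_pos'],s['tcp_pos'],s['torque'],s['ft_force'])
b=(270,215,335,262);m=mask(S,(0,150,70),(5,255,255),b)|mask(S,(172,150,70),(180,255,255),b)
c=max(cv2.findContours(m,0,2)[0],key=cv2.contourArea);e=cv2.minEnclosingCircle(c);print(e,"expect z147:",proj('side',[562,-247.7,147.1]),"z151:",proj('side',[562,-247.7,151.6]),"z135",proj('side',[562,-247.7,135]))
print('det',plane('top',(262,123),190),plane('side',(336,165),190))
y=np.radians(-7.5); print(go(grot(y,np.radians(30)),[501,3.4,110]))
E
```

```text
clock: 10.63
tcp_pos: [565.6, -248.8, 245.7]
tcp_rot: [[-0.629, 0.777, 0.013], [0.777, 0.629, -0.009], [-0.015, 0.004, -1.0]]
ft_force: [0.7, -0.4, 1.8]
width: 1.0
gripper_force: 0.0
[-0.606  0.258  1.5   -0.     1.378 -1.287] [ 562.963 -247.138  238.572] [ 0.006 -0.021  0.023] [ 0.049  1.023 -1.157]
((305.3399963378906, 239.23599243164062), 11.792784690856934) expect z147: [305.041 239.668] z151: [305.242 238.622] z135 [304.51  242.443]
det [728.696 -51.2   190.   ] [726.492 -59.4   190.   ]
(array([ 0.198,  0.504, -0.742]), array([234.5, 109.2, 127.4]))
```

View pics/w4.png

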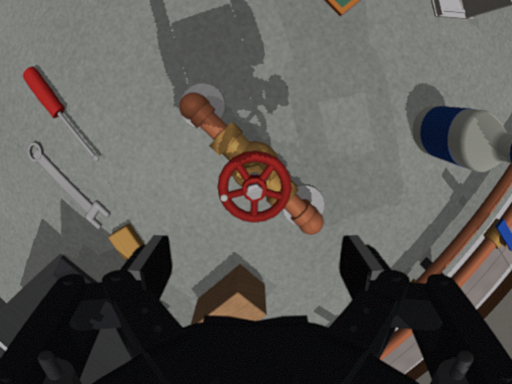

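The dot (224,198) now lies at 242° to the pipe axis, about 4.2 rad, and the hub height is about 148 mm. So the valve is open and backed off a quarter turn. Now the plate.

```bash
python3 inch.py '[[0.2,0.504,-0.742,234,109,60,1],[0.2,0.504,-0.742,234,109,60,1],[0.2,0.504,-0.742,234,109,60,1],[0.2,0.504,-0.742,234,109,60,1],[0.2,0.504,-0.742,234,109,60,1],[0.2,0.504,-0.742,234,109,60,1],[0.2,0.504,-0.742,234,109,60,1],[0.2,0.504,-0.742,234,109,60,1],[0.2,0.504,-0.742,234,109,60,1],[0.2,0.504,-0.742,234,109,60,1],[0.2,0.504,-0.742,234,109,60,1]]'
python3 - <<'E'
from h import *
np.set_printoptions(precision=3,suppress=True)
s=r.get_state();print(s['joint_pos'],s['tcp_pos']);c=eyes.get_calibration('wrist');print(c['fx'],c['cx'],c['cy'])
I=eyes.grab_frame('wrist');cv2.imwrite('pics/w5.png',I[:,:,::-1])
m=mask(I,(8,120,60),(95,255,255),(0,0,512,384)); m=cv2.morphologyEx(m,cv2.MORPH_CLOSE,np.ones((5,5)))
for k in sorted(cv2.findContours(m,0,2)[0],key=cv2.contourArea)[-3:]:
    P=np.array([plane('wrist',p,12,c)[:2] for p in k[:,0]],np.float32); R=cv2.minAreaRect(P); print(cv2.contourArea(k),cv2.boundingRect(k),R,'\n',cv2.boxPoints(R))
E
```

```text
clock: 11.65
tcp_pos: [499.0, 3.7, 174.9]
tcp_rot: [[-0.855, 0.133, -0.501], [0.114, 0.991, 0.068], [0.505, 0.001, -0.863]]
ft_force: [-0.3, -0.4, 0.2]
width: 0.999
gripper_force: 0.0
[-0.207  0.459  1.461 -0.037  1.75  -1.642] [498.989   3.72  174.925]
297.3186396354542 255.2621313474219 189.46256656944007
781.5 (422, 225, 90, 17) ((528.3462524414062, 289.0707702636719), (170.12820434570312, 15.582144737243652), 76.28419494628906) 
 [[500.608 208.28 ]
 [515.746 204.585]
 [556.084 369.862]
 [540.947 373.556]]
1872.5 (0, 228, 54, 115) ((529.8673095703125, -307.4866943359375), (67.91486358642578, 187.8818817138672), 59.01935577392578) 
 [[ 431.848 -288.244]
 [ 592.927 -384.956]
 [ 627.886 -326.73 ]
 [ 466.807 -230.018]]
8102.5 (230, 129, 56, 156) ((444.7453918457031, 12.71932601928711), (59.526912689208984, 179.29727172851562), 82.88259887695312) 
 [[352.1    -5.707]
 [530.015 -27.923]
 [537.391  31.146]
 [359.475  53.361]]
```

View pics/w5.png

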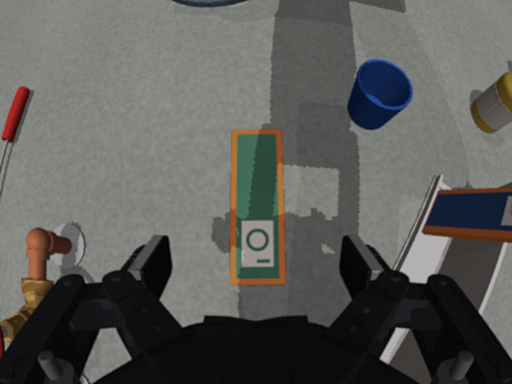

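The wrist view shows the plate at (230–286, 129–285), with the pictogram at its near (+x) end. It measures 179x60 mm, centre (444.7,12.7), heading −7.1°, which matches the sizes given.

```bash
python3 -c "
from h import *
y=np.radians(-7.1);R=grot(y,np.radians(20));print(go(R,[501.5,5.6,60]),go(R,[501.5,5.6,0]))"
```

```text
(array([ 0.005, -0.18 , -0.008]), array([-60. ,   2.3,  98.6])) (array([ 0.005, -0.18 , -0.008]), array([-90.3,   2.3, 150.4]))
```

```bash
python3 inch.py '[[0,-0.18,-0.008,-30,2,50,1],[0,-0.18,-0.008,-60,2.3,98,1],[0,-0.18,-0.008,-60,2.3,98,1],[0,-0.18,-0.008,-60,2.3,98,1],[0,-0.18,-0.008,-60,2.3,98,1],[0,-0.18,-0.008,-60,2.3,98,1]]'
python3 -c "
from h import *
y=np.radians(-7.1);R=grot(y,np.radians(20));print(go(R,[501.5,5.6,0]))"
```

```text
clock: 12.2
tcp_pos: [503.3, 5.5, 62.5]
tcp_rot: [[-0.933, 0.125, -0.337], [0.116, 0.992, 0.046], [0.34, 0.004, -0.94]]
ft_force: [-0.7, -0.1, 0.0]
width: 1.001
gripper_force: 0.0
(array([0.004, 0.002, 0.   ]), array([-19.6,  -0.3,  59.4]))
```

```bash
python3 inch.py '[[0,0,0,-10,-0.3,30,1],[0,0,0,-19.6,-0.3,59.4,1],[0,0,0,-19.6,-0.3,59.4,1],[0,0,0,-19.6,-0.3,59.4,1]]'
python3 inch.py '[[0,0,0,0,0,0,0],[0,0,0,0,0,0,0],[0,0,0,0,0,0,0],[0,0,0,0,0,0,0],[0,0,0,0,0,0,0],[0,0,0,0,0,0,0],[0,0,0,0,0,0,0]]' 90
python3 -c "
from h import *
cv2.imwrite('pics/w6.png',eyes.grab_frame('wrist')[:,:,::-1])"
```

```text
clock: 12.53
tcp_pos: [500.3, 6.2, -1.0]
tcp_rot: [[-0.932, 0.124, -0.34], [0.115, 0.992, 0.047], [0.343, 0.005, -0.939]]
ft_force: [0.1, -0.1, 1.0]
width: 0.999
gripper_force: 0.0
clock: 13.12
tcp_pos: [502.8, 5.9, 1.3]
tcp_rot: [[-0.934, 0.123, -0.334], [0.115, 0.992, 0.045], [0.337, 0.004, -0.941]]
ft_force: [1.1, 0.3, 9.5]
width: 0.668
gripper_force: 95.9
```

View pics/w6.png

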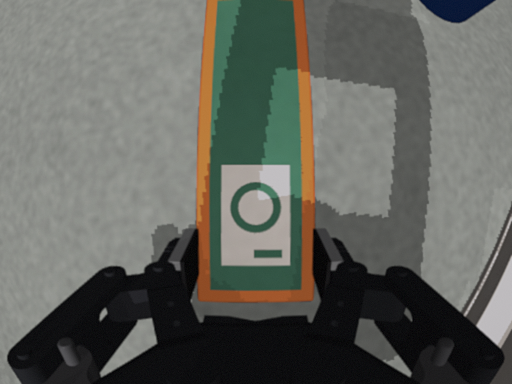

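Gripped: the plate's orange edges at columns 200 and 312 sit between the pads, with the head end just past them at row 300. The lift and the target pose come next.

```bash
cat > pl.py <<'E'
from h import *
Rg=np.array([[-0.934,0.123,-0.334],[0.115,0.992,0.045],[0.337,0.004,-0.941]]); Rg=Ro.from_matrix(Rg).as_matrix(); pg=np.array([502.8,5.9,1.3])
Rp=Ro.from_euler('z',-7.1,degrees=True).as_matrix(); pp=np.array([444.7,12.7,0])
RT=Rg.T@Rp; tT=Rg.T@(pp-pg)   # plate in tool
O=np.array([571.9,209.6,0]); RL=Ro.from_euler('z',49,degrees=True).as_matrix()
def tool(pitch,B):  # B: foot back edge in ledge frame
    P=RL@Ro.from_euler('y',-pitch,degrees=True).as_matrix(); c=O+RL@np.array(B)+P@[90,0,0]; R=P@RT.T; return R,c-R@tT
def now():
    s=r.get_state();R=np.array(s['tcp_rot']);P=RL.T@R@RT;c=RL.T@(R@tT+s['tcp_pos']-O);u=P[:,0]
    print('pitch',np.degrees(np.arcsin(u[2])).round(1),'yaw',np.degrees(np.arctan2(u[1],u[0])).round(1),'roll',np.degrees(np.arcsin(P[2,1])).round(1),'foot',(c-90*u).round(1),'q',np.array(s['joint_pos']).round(2),'F',np.array(s['ft_force']).round(1),s['clock'])
E
python3 - <<'E'
from pl import *
now(); print('lift',go(np.array(r.get_state()['tcp_rot']),[502.8,5.9,150]))
E
```

```text
pitch -0.0 yaw -56.1 roll 0.0 foot [-282.3   41.6   -0. ] q [-0.21  0.58  1.64 -0.03  1.27 -1.64] F [0.7 0.3 8.6] 13.1667
lift (array([0., 0., 0.]), array([  50.1,    0.6, -140. ]))
```

```bash
python3 inch.py '[[0,0,0,4,0,-10,0],[0,0,0,13,0,-37,0],[0,0,0,26,0,-74,0],[0,0,0,38,0,-107,0],[0,0,0,50,0.6,-140,0],[0,0,0,50,0.6,-140,0],[0,0,0,50,0.6,-140,0]]'
python3 - <<'E'
from pl import *
now(); R,p=tool(75,[-118,-45,70]); print(R.round(2),p.round(0)); print(go(R,p))
cv2.imwrite('pics/w7.png',eyes.grab_frame('wrist')[:,:,::-1])
I=eyes.grab_frame('wrist');m=mask(I,(8,120,60),(22,255,255),(150,0,360,320))
k=max(cv2.findContours(m,0,2)[0],key=cv2.contourArea); R=cv2.minAreaRect(k); print(cv2.boxPoints(R).round(0))
E
```

```text
clock: 13.75
tcp_pos: [503.0, 6.0, 150.3]
tcp_rot: [[-0.935, 0.123, -0.332], [0.115, 0.992, 0.045], [0.335, 0.004, -0.942]]
ft_force: [-0.2, -0.3, -2.1]
width: 0.666
gripper_force: 96.3
pitch 0.1 yaw -56.1 roll 0.0 foot [-282.1   41.4  148.7] q [-0.21  0.36  1.6  -0.02  1.53 -1.65] F [-0.2 -0.3 -2.1] 13.75
[[-0.37 -0.76  0.54]
 [-0.43  0.65  0.62]
 [-0.82  0.   -0.57]] [553. 119. 214.]
(array([-0.319, -1.192, -1.001]), array([-12. , 118.9, -71.1]))
[[197. 301.]
 [197.   0.]
 [314.   0.]
 [314. 301.]]
```

```bash
python3 inch.py '[[-0.319,-1.192,-1.0,-12,119,-71,0],[-0.319,-1.192,-1.0,-12,119,-71,0],[-0.319,-1.192,-1.0,-12,119,-71,0],[-0.319,-1.192,-1.0,-12,119,-71,0],[-0.319,-1.192,-1.0,-12,119,-71,0],[-0.319,-1.192,-1.0,-12,119,-71,0],[-0.319,-1.192,-1.0,-12,119,-71,0],[-0.319,-1.192,-1.0,-12,119,-71,0],[-0.319,-1.192,-1.0,-12,119,-71,0],[-0.319,-1.192,-1.0,-12,119,-71,0],[-0.319,-1.192,-1.0,-12,119,-71,0],[-0.319,-1.192,-1.0,-12,119,-71,0],[-0.319,-1.192,-1.0,-12,119,-71,0],[-0.319,-1.192,-1.0,-12,119,-71,0],[-0.319,-1.192,-1.0,-12,119,-71,0],[-0.319,-1.192,-1.0,-12,119,-71,0],[-0.319,-1.192,-1.0,-12,119,-71,0]]'
python3 - <<'E'
from pl import *
now(); print(go(*tool(75,[-38,-45,50])))
I=eyes.grab_frame('side');cv2.imwrite('pics/s8.png',cv2.resize(I[70:230,190:340],None,fx=4,fy=3.75,interpolation=2)[:,:,::-1])
E
```

```text
clock: 15.27
tcp_pos: [552.2, 180.2, 297.4]
tcp_rot: [[-0.448, -0.728, 0.519], [-0.436, 0.685, 0.584], [-0.781, 0.036, -0.624]]
ft_force: [0.1, 0.3, -1.2]
width: 0.669
gripper_force: 96.6
pitch 71.0 yaw -8.2 roll 2.0 foot [-81.8   2.  156.6] q [-0.33 -0.21  2.11  0.97  1.06 -3.12] F [ 0.1  0.3 -1.2] 15.2667
(array([-0.014, -0.068, -0.054]), array([ 57.5, -42.4,  91.8]))
```

View pics/s8.png

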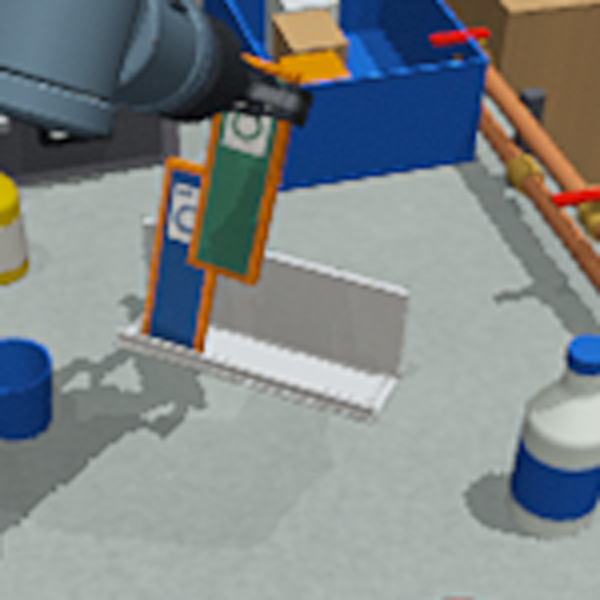

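The side view shows the plate held at (235,200) in the crop, high over the ledge. Joint 6 is at its limit (−3.12), so this grasp can't reach the placing pose. I'll lay the plate back where it was and regrip it a half turn round.

```bash
python3 -c "
from pl import *
now();print(go(Rg,[502.8,5.9,150]))"
```

```text
pitch 71.0 yaw -8.1 roll 1.9 foot [-81.6   2.  157.3] q [-0.33 -0.21  2.11  0.97  1.06 -3.12] F [ 0.4  0.9 -0.4] 15.3167
(array([0.302, 1.126, 0.951]), array([213.9, -88.6, -35.3]))
```

```bash
python3 inch.py '[[0.302,1.126,0.951,214,-88,-35,0],[0.302,1.126,0.951,214,-88,-35,0],[0.302,1.126,0.951,214,-88,-35,0],[0.302,1.126,0.951,214,-88,-35,0],[0.302,1.126,0.951,214,-88,-35,0],[0.302,1.126,0.951,214,-88,-35,0],[0.302,1.126,0.951,214,-88,-35,0],[0.302,1.126,0.951,214,-88,-35,0],[0.302,1.126,0.951,214,-88,-35,0],[0.302,1.126,0.951,214,-88,-35,0],[0.302,1.126,0.951,214,-88,-35,0],[0.302,1.126,0.951,214,-88,-35,0],[0.302,1.126,0.951,214,-88,-35,0],[0.302,1.126,0.951,214,-88,-35,0],[0.302,1.126,0.951,214,-88,-35,0],[0.302,1.126,0.951,214,-88,-35,0],[0.302,1.126,0.951,214,-88,-35,0]]'
python3 -c "
from pl import *
now();print(go(Rg,[502.8,5.9,20]),go(Rg,[502.8,5.9,2]))"
```

```text
clock: 16.73
tcp_pos: [501.5, 4.9, 148.8]
tcp_rot: [[-0.934, 0.126, -0.335], [0.118, 0.992, 0.046], [0.338, 0.003, -0.941]]
ft_force: [-0.7, -0.3, -0.8]
width: 0.67
gripper_force: 96.7
pitch -0.1 yaw -56.3 roll -0.0 foot [-283.5   42.1  147.7] q [-0.21  0.36  1.6  -0.03  1.52 -1.65] F [-0.7 -0.3 -0.8] 16.7333
(array([ 0.   , -0.001, -0.003]), array([-44.7,   0.7, 120.8])) (array([ 0.   , -0.001, -0.003]), array([-50.7,   0.7, 137.8]))
```

```bash
python3 inch.py '[[0,0,0,-14,0,38,0],[0,0,0,-28,0.5,76,0],[0,0,0,-41,0.7,110,0],[0,0,0,-47,0.7,127,0],[0,0,0,-50,0.7,136,0],[0,0,0,-50.7,0.7,138,0],[0,0,0,-50.7,0.7,138,0],[0,0,0,-50.7,0.7,138,0]]'
python3 inch.py '[[0,0,0,0,0,0,1],[0,0,0,0,0,0,1],[0,0,0,0,0,0,1],[0,0,0,0,0,0,1],[0,0,0,0,0,-30,1],[0,0,0,0,0,-70,1],[0,0,0,0,0,-100,1],[0,0,0,0,0,-120,1]]'
python3 inch.py '[[0,0,2.5,0,0,0,1],[0,0,2.5,0,0,0,1],[0,0,2.5,0,0,0,1],[0,0,2.5,0,0,0,1],[0,0,2.5,0,0,0,1],[0,0,2.5,0,0,0,1],[0,0,2.5,0,0,0,1],[0,0,2.5,0,0,0,1],[0,0,2.5,0,0,0,1],[0,0,2.5,0,0,0,1],[0,0,2.5,0,0,0,1],[0,0,2.5,0,0,0,1],[0,0,2.5,0,0,0,1],[0,0,2.5,0,0,0,1],[0,0,2.5,0,0,0,1],[0,0,2.5,0,0,0,1],[0,0,2.5,0,0,0,1],[0,0,2.5,0,0,0,1],[0,0,2.5,0,0,0,1],[0,0,2.5,0,0,0,1]]'
python3 inch.py '[[0,0,0.64,0,0,0,1],[0,0,0.64,0,0,0,1],[0,0,0.64,0,0,0,1],[0,0,0.64,0,0,0,1],[0,0,0.64,0,0,0,1],[0,0,0.64,0,0,0,1],[0,0,0.64,0,0,0,1]]'
python3 - <<'E'
from h import *
np.set_printoptions(precision=3,suppress=True)
s=r.get_state();print(s['joint_pos'],s['tcp_pos']);c=eyes.get_calibration('wrist')
I=eyes.grab_frame('wrist');cv2.imwrite('pics/w9.png',I[:,:,::-1])
m=mask(I,(8,120,60),(95,255,255),(0,0,512,384)); m=cv2.morphologyEx(m,cv2.MORPH_CLOSE,np.ones((5,5)))
for k in sorted(cv2.findContours(m,0,2)[0],key=cv2.contourArea)[-2:]:
    P=np.array([plane('wrist',p,12,c)[:2] for p in k[:,0]],np.float32); R=cv2.minAreaRect(P); print(cv2.contourArea(k),cv2.boundingRect(k),R,'\n',cv2.boxPoints(R))
E
```

```text
clock: 17.4
tcp_pos: [503.6, 5.8, 2.4]
tcp_rot: [[-0.934, 0.126, -0.334], [0.118, 0.992, 0.045], [0.338, 0.003, -0.941]]
ft_force: [-0.2, -0.3, -0.6]
width: 0.666
gripper_force: 96.7
clock: 18.07
tcp_pos: [545.5, 0.3, 117.5]
tcp_rot: [[-0.935, 0.126, -0.333], [0.118, 0.992, 0.044], [0.335, 0.002, -0.942]]
ft_force: [-0.6, -0.0, -0.1]
width: 1.0
gripper_force: 0.0
clock: 19.73
tcp_pos: [543.2, 0.7, 114.0]
tcp_rot: [[0.826, 0.452, -0.337], [0.494, -0.868, 0.045], [-0.272, -0.204, -0.94]]
ft_force: [1.2, 0.5, -0.2]
width: 0.996
gripper_force: 0.0
clock: 20.32
tcp_pos: [543.2, 0.7, 114.0]
tcp_rot: [[0.934, -0.122, -0.337], [-0.114, -0.992, 0.045], [-0.34, -0.004, -0.94]]
ft_force: [0.4, -0.5, -1.1]
width: 1.0
gripper_force: 0.0
[-0.203  0.486  1.503 -0.024  1.499  1.495] [543.162   0.699 114.026]
1139.5 (470, 183, 42, 55) ((439.4833984375, -287.652587890625), (145.79168701171875, 53.331478118896484), 39.60966110229492) 
 [[ 366.323 -313.584]
 [ 400.325 -354.671]
 [ 512.644 -261.721]
 [ 478.642 -220.634]]
8104.5 (220, 153, 72, 136) ((449.2574462890625, 12.487518310546875), (59.6038818359375, 184.84092712402344), 82.75161743164062) 
 [[353.815  -5.415]
 [537.179 -28.737]
 [544.699  30.391]
 [361.336  53.712]]
```

```bash
python3 -c "
from h import *
s=r.get_state();R=np.array(s['tcp_rot']);print(go(R,[502.6,5.5,0.5]))"
```

```text
(array([0., 0., 0.]), array([  0.2,   0.7, 120.7]))
```

```bash
python3 inch.py '[[0,0,0,0,0.7,40,1],[0,0,0,0,0.7,80,1],[0,0,0,0,0.7,108,1],[0,0,0,0,0.7,120.5,1],[0,0,0,0,0.7,120.5,1],[0,0,0,0,0.7,120.5,1]]'
python3 inch.py '[[0,0,0,0,0,0,0],[0,0,0,0,0,0,0],[0,0,0,0,0,0,0],[0,0,0,0,0,0,0],[0,0,0,0,0,0,0],[0,0,0,0,0,0,0],[0,0,0,0,0,0,0]]' 90
sed -i 's/^Rg=.*/Rg=np.array([[0.934,-0.122,-0.337],[-0.114,-0.992,0.045],[-0.340,-0.004,-0.940]]); Rg=Ro.from_matrix(Rg).as_matrix(); pg=np.array([502.6,5.5,1.5])/; s/-7.1/-7.1/; s/pp=np.array.*/pp=np.array([445.8,12.6,0])/' pl.py
python3 -c "
from pl import *
s=r.get_state();print(s['tcp_pos'],s['tcp_rot']);now()"
python3 inch.py '[[0,0,0,-4,0,-10,0],[0,0,0,-13,0,-37,0],[0,0,0,-26,0,-74,0],[0,0,0,-38,0,-107,0],[0,0,0,-50,0,-140,0],[0,0,0,-50,0,-140,0],[0,0,0,-50,0,-140,0]]'
python3 - <<'E'
from pl import *
now(); print(go(*tool(75,[-118,-45,70])))
I=eyes.grab_frame('wrist');m=mask(I,(8,120,60),(22,255,255),(150,0,360,320))
k=max(cv2.findContours(m,0,2)[0],key=cv2.contourArea); R=cv2.minAreaRect(k); print(cv2.boxPoints(R).round(0))
E
```

```text
clock: 20.87
tcp_pos: [503.1, 5.3, 1.2]
tcp_rot: [[0.933, -0.124, -0.337], [-0.115, -0.992, 0.045], [-0.34, -0.004, -0.94]]
ft_force: [0.0, -0.4, -0.1]
width: 1.001
gripper_force: 0.0
clock: 21.45
tcp_pos: [505.4, 4.9, 3.5]
tcp_rot: [[0.935, -0.124, -0.332], [-0.116, -0.992, 0.044], [-0.335, -0.003, -0.942]]
ft_force: [0.1, 0.3, 8.2]
width: 0.659
gripper_force: 93.5
[505.38082343   4.85997981   3.46008267] [[ 0.93505078 -0.12436765 -0.33198302]
 [-0.1162477  -0.99223219  0.04429169]
 [-0.33491269 -0.00282272 -0.94224494]]
pitch 0.3 yaw -56.2 roll -0.1 foot [-280.    38.3    1.2] q [-0.21  0.58  1.64 -0.03  1.27  1.5 ] F [0.1 0.3 8.2] 21.45
clock: 22.03
tcp_pos: [505.3, 4.5, 152.7]
tcp_rot: [[0.936, -0.124, -0.33], [-0.116, -0.992, 0.044], [-0.333, -0.003, -0.943]]
ft_force: [0.4, -0.6, -2.0]
width: 0.661
gripper_force: 95.9
pitch 0.4 yaw -56.2 roll -0.1 foot [-280.3   38.1  150.1] q [-0.21  0.36  1.59 -0.03  1.53  1.49] F [ 0.4 -0.6 -2. ] 22.0333
(array([ 0.319,  1.188, -1.002]), array([  11. , -119.3,  -67.1]))
[[191. 194.]
 [320. 194.]
 [320. 316.]
 [191. 316.]]
```

```bash
sed -i 's/^Rg=.*/Rg=np.array([[0.935,-0.124,-0.332],[-0.116,-0.992,0.044],[-0.335,-0.003,-0.942]]); Rg=Ro.from_matrix(Rg).as_matrix(); pg=np.array([505.4,4.9,3.5])/' pl.py
cat >> pl.py <<'E'
def check():
    now(); s=r.get_state();R=np.array(s['tcp_rot']);c=eyes.get_calibration('wrist');I=eyes.grab_frame('wrist')
    for x in(-90,90):
        for y in(-30,30):
          for z in ((12,) if x<0 else (0,12)):
            w=R@(RT@np.array([x,y,z])+tT)+s['tcp_pos'];q=np.array(c['rotation']).T@(w-c['position']);t=np.arctan2(np.hypot(q[0],q[1]),q[2])
            print((x,y,z),(np.array([c['cx'],c['cy']])+c['fx']*t*q[:2]/np.hypot(q[0],q[1])).round(0),end=' ')
    m=mask(I,(8,120,60),(95,255,255),(130,0,380,330)); m=cv2.morphologyEx(m,cv2.MORPH_CLOSE,np.ones((3,3)))
    k=max(cv2.findContours(m,0,2)[0],key=cv2.contourArea); print('\n',cv2.boundingRect(k),cv2.approxPolyDP(k,5,True)[:,0].tolist()); return I
E
python3 -c "
from pl import *
I=check();h=cv2.cvtColor(I,cv2.COLOR_RGB2HSV)
for y in range(0,330,10): print(y,h[y,257].tolist(),end=' ')"
```

```text
pitch -0.1 yaw -56.1 roll 0.0 foot [-282.7   41.9  147.4] q [-0.21  0.36  1.6  -0.03  1.53  1.49] F [ 0.1 -0.3 -2.4] 22.0833
(-90, -30, 12) [288. 361.] (-90, 30, 12) [222. 361.] (90, -30, 0) [316. 192.] (90, -30, 12) [320. 208.] (90, 30, 0) [192. 192.] (90, 30, 12) [188. 208.] 
 (191, 194, 130, 123) [[195, 195], [191, 211], [212, 315], [220, 311], [206, 223], [305, 221], [289, 315], [298, 315], [317, 230], [317, 197]]
0 [42, 9, 143] 10 [42, 9, 136] 20 [38, 8, 131] 30 [48, 9, 135] 40 [45, 8, 136] 50 [45, 8, 132] 60 [54, 10, 128] 70 [45, 12, 132] 80 [48, 9, 136] 90 [42, 9, 135] 100 [40, 9, 84] 110 [30, 9, 84] 120 [40, 9, 86] 130 [40, 9, 85] 140 [60, 6, 82] 150 [45, 12, 87] 160 [40, 9, 86] 170 [50, 9, 88] 180 [45, 12, 87] 190 [50, 9, 87] 200 [11, 194, 101] 210 [11, 191, 140] 220 [11, 185, 123] 230 [76, 101, 68] 240 [73, 65, 74] 250 [51, 17, 107] 260 [11, 18, 153] 270 [10, 20, 154] 280 [8, 13, 162] 290 [30, 14, 125] 300 [74, 99, 77] 310 [74, 99, 75] 320 [77, 101, 48]
```

The wrist check puts the head corners at rows 195 and 211, where 192 and 208 were predicted. The grasp is therefore good to about 1 mm.

```bash
python3 inch.py '[[0.319,1.188,-1.0,11,-119,-67,0],[0.319,1.188,-1.0,11,-119,-67,0],[0.319,1.188,-1.0,11,-119,-67,0],[0.319,1.188,-1.0,11,-119,-67,0],[0.319,1.188,-1.0,11,-119,-67,0],[0.319,1.188,-1.0,11,-119,-67,0],[0.319,1.188,-1.0,11,-119,-67,0],[0.319,1.188,-1.0,11,-119,-67,0],[0.319,1.188,-1.0,11,-119,-67,0],[0.319,1.188,-1.0,11,-119,-67,0],[0.319,1.188,-1.0,11,-119,-67,0],[0.319,1.188,-1.0,11,-119,-67,0],[0.319,1.188,-1.0,11,-119,-67,0],[0.319,1.188,-1.0,11,-119,-67,0],[0.319,1.188,-1.0,11,-119,-67,0],[0.319,1.188,-1.0,11,-119,-67,0],[0.319,1.188,-1.0,11,-119,-67,0]]'
python3 -c "
from pl import *
check(); print(go(*tool(75,[-38,-45,45])))"
```

```text
clock: 23.55
tcp_pos: [550.4, 118.8, 208.3]
tcp_rot: [[0.384, 0.755, 0.532], [0.431, -0.655, 0.621], [0.817, -0.009, -0.577]]
ft_force: [1.0, 0.1, -1.5]
width: 0.661
gripper_force: 96.5
pitch 74.4 yaw -1.7 roll 0.5 foot [-119.7  -41.9   62.8] q [-0.51 -0.02  2.18  1.12  1.1  -0.41] F [ 1.   0.1 -1.5] 23.55
(-90, -30, 12) [287. 362.] (-90, 30, 12) [221. 362.] (90, -30, 0) [315. 193.] (90, -30, 12) [319. 209.] (90, 30, 0) [191. 193.] (90, 30, 12) [187. 209.] 
 (191, 194, 130, 122) [[196, 194], [192, 218], [212, 315], [220, 313], [206, 220], [305, 221], [290, 310], [298, 315], [320, 212], [317, 196]]
(array([-0.003,  0.011, -0.006]), array([31.3,  2.1, 75.6]))
```

```bash
python3 inch.py '[[0,0.011,-0.006,15,1,36,0],[0,0.011,-0.006,31,2,75,0],[0,0.011,-0.006,31,2,75,0],[0,0.011,-0.006,31,2,75,0],[0,0.011,-0.006,31,2,75,0]]'
python3 - <<'E'
from pl import *
now(); s=r.get_state();R=np.array(s['tcp_rot'])
for n,b in(('side',(228,80,310,180)),('top',(120,120,230,230))):
    I=eyes.grab_frame(n); cv2.imwrite(f'pics/{n}10.png',I[:,:,::-1])
    for x in(-90,90):
        for y in(-30,30): print((x,y),proj(n,R@(RT@np.array([x,y,12])+tT)+s['tcp_pos']).round(1),end=' ')
    m=mask(I,(60,60,30),(90,255,255),b); k=max(cv2.findContours(m,0,2)[0],key=cv2.contourArea); print('\n',n,'green',cv2.approxPolyDP(k,2.5,True)[:,0].tolist())
    m=mask(I,(8,120,60),(90,255,255),b); k=max(cv2.findContours(m,0,2)[0],key=cv2.contourArea); print(n,'or+green',cv2.approxPolyDP(k,2,True)[:,0].tolist())
print(go(*tool(75,[-38,-45,14])),go(*tool(75,[-38,-45,6])))
E
```

```text
clock: 24.02
tcp_pos: [603.6, 178.4, 191.3]
tcp_rot: [[0.369, 0.76, 0.535], [0.429, -0.65, 0.627], [0.824, -0.002, -0.566]]
ft_force: [-0.5, -0.9, -1.3]
width: 0.66
gripper_force: 97.2
pitch 75.1 yaw 0.2 roll 0.0 foot [-38.1 -44.2  45.4] q [-0.32  0.13  2.08  1.23  0.95 -0.41] F [-0.5 -0.9 -1.3] 24.0167
(-90, -30) [270.5 167.2] (-90, 30) [254.4 162.2] (90, -30) [278.4 117.4] (90, 30) [260.8 112.6] 
 side green [[273, 132], [271, 138], [261, 135], [258, 160], [268, 164]]
side or+green [[276, 132], [273, 133], [273, 138], [259, 135], [256, 162], [271, 166]]
(-90, -30) [204.7 175.9] (-90, 30) [191.7 189.9] (90, -30) [184.1 154.4] (90, 30) [168.9 170.5] 
 top green [[184, 159], [174, 170], [185, 179], [194, 169]]
top or+green [[150, 183], [136, 198], [168, 217], [141, 200], [153, 187], [179, 205]]
(array([-0.002, -0.002,  0.002]), array([-25.6,  -0.2,  19. ])) (array([-0.002, -0.002,  0.002]), array([-32.2,  -0.2,  23.5]))
```

The side view gives the foot corners at (271,166) and (256,162), where (270.5,167) and (254,162) were predicted. I'm lowering it behind the lip.

```bash
python3 inch.py '[[0,0,0,-9,0,6.5,0],[0,0,0,-18,0,13,0],[0,0,0,-25.6,0,19,0],[0,0,0,-25.6,0,19,0],[0,0,0,-29,0,21.5,0],[0,0,0,-32,0,23.5,0],[0,0,0,-32,0,23.5,0],[0,0,0,-32,0,23.5,0]]'
python3 - <<'E'
from pl import *
now()
print(go(*tool(75,[-38,-45,4])),'tilt',go(*tool(70,[-42,-45,5])))
E
```

```text
clock: 24.78
tcp_pos: [604.9, 178.0, 151.9]
tcp_rot: [[0.37, 0.758, 0.537], [0.428, -0.652, 0.625], [0.825, -0.001, -0.566]]
ft_force: [0.3, -0.2, -1.2]
width: 0.661
gripper_force: 97.1
pitch 75.1 yaw 0.1 roll 0.0 foot [-37.3 -45.4   5.9] q [-0.32  0.22  2.09  1.3   0.91 -0.52] F [ 0.3 -0.2 -1.2] 24.7833
(array([-0.002, -0.002,  0.001]), array([-1.8, -0.4,  0.8])) tilt (array([-0.002, -0.089,  0.002]), array([ 0.8, -0.3,  9.4]))
```

```bash
python3 inch.py '[[0,-0.045,0,0.4,-0.2,4.7,0],[0,-0.087,0,0.8,-0.3,9.2,0],[0,-0.087,0,0.8,-0.3,9.2,0],[0,-0.087,0,0.8,-0.3,9.2,0]]'
python3 - <<'E'
from pl import *
now()
print(go(*tool(70,[-42,-45,3])),'tilt',go(*tool(68.5,[-42.5,-45,4])))
E
```

```text
clock: 25.12
tcp_pos: [610.4, 185.0, 148.3]
tcp_rot: [[0.412, 0.759, 0.504], [0.481, -0.651, 0.587], [0.774, 0.001, -0.634]]
ft_force: [2.1, 1.0, 5.1]
width: 0.661
gripper_force: 97.1
pitch 70.3 yaw 0.5 roll -0.1 foot [-40.7 -45.4   5.8] q [-0.27  0.21  2.05  1.19  0.86 -0.38] F [2.1 1.  5.1] 25.1167
(array([-0.002, -0.004,  0.004]), array([-2.8,  0.1,  1.4])) tilt (array([-0.002, -0.031,  0.004]), array([-1. ,  0.1,  4.1]))
```

```bash
python3 inch.py '[[0,0,0,0,0,0,0.75],[0,0,0,0,0,0,0.8],[0,0,0,0,0,0,0.9],[0,0,0,0,0,0,1],[0,0,0,0,0,0,1],[0,0,0,0,0,0,1]]'
python3 inch.py '[[0,0,0,0,0,-15,1],[0,0,0,0,0,-40,1],[0,0,0,0,0,-80,1],[0,0,0,0,0,-120,1],[0,0,0,0,0,-160,1],[0,0,0,0,0,-200,1],[0,0,0,0,0,-200,1]]'
python3 - <<'E'
from pl import *
print(r.get_state()['joint_pos'])
P=RL@Ro.from_euler('y',-68,degrees=True).as_matrix();B=O+RL@np.array([-42.9,-45,5])
for n,b in(('side',(228,60,310,185)),('top',(120,120,230,230))):
    I=eyes.grab_frame(n); cv2.imwrite(f'pics/{n}11.png',I[:,:,::-1])
    for x in(0,180):
        for y in(-30,30): print((x,y),proj(n,B+P@[x,y,12]).round(1),end=' ')
    m=mask(I,(60,60,30),(90,255,255),b); k=max(cv2.findContours(m,0,2)[0],key=cv2.contourArea); print('\n',n,'green',cv2.approxPolyDP(k,2.5,True)[:,0].tolist())
    m=mask(I,(8,120,60),(90,255,255),b); k=sorted(cv2.findContours(m,0,2)[0],key=cv2.contourArea)[-2:]; print(n,'or+green',[cv2.approxPolyDP(q,2,True)[:,0].tolist() for q in k])
E
```

```text
clock: 25.62
tcp_pos: [609.6, 184.5, 146.7]
tcp_rot: [[0.416, 0.758, 0.503], [0.481, -0.652, 0.586], [0.772, -0.002, -0.635]]
ft_force: [-0.2, -0.4, 0.6]
width: 0.998
gripper_force: 0.0
clock: 26.2
tcp_pos: [509.8, 62.8, 278.9]
tcp_rot: [[0.412, 0.755, 0.51], [0.483, -0.656, 0.58], [0.773, 0.007, -0.635]]
ft_force: [-0.1, -0.9, -0.5]
width: 1.002
gripper_force: 0.0
[-0.66440851 -0.24170754  2.16415375  0.92513168  1.30812872 -0.25254248]
(0, -30) [269.7 176.3] (0, 30) [254.1 171.2] (180, -30) [279.8 126.5] (180, 30) [262.9 121.7] 
 side green [[266, 125], [276, 130], [272, 146], [263, 141], [258, 168], [268, 172], [277, 128]]
side or+green [[[295, 60], [307, 77], [309, 61]], [[266, 121], [264, 126], [278, 131], [276, 142], [273, 146], [265, 144], [262, 135], [256, 168], [271, 173], [281, 126]]]
(0, -30) [207.4 178.6] (0, 30) [194.8 192. ] (180, -30) [183.1 153.8] (180, 30) [168.4 169.1] 
 top green [[181, 157], [172, 168], [195, 187], [203, 179]]
top or+green [[[179, 152], [166, 166], [194, 189], [170, 167], [182, 156], [205, 177]], [[150, 183], [137, 199], [168, 217], [141, 200], [153, 187], [179, 206]]]
```

```bash
python3 - <<'E'
from pl import *
P=RL@Ro.from_euler('y',-68,degrees=True).as_matrix();B=O+RL@np.array([-42.9,-45,5])
for n in('side','top'): print(n,[proj(n,B+P@[180,y,0]).round(1) for y in(-30,30)])
I=eyes.grab_frame('top');J=cv2.imread('pics/top11.png')[:,:,::-1]
print(cv2.absdiff(I,J.copy())[140:230,130:230].max())
J0=cv2.imread('pics/top0.png')[:,:,::-1].copy();d=(cv2.absdiff(I,J0).max(2)>60).astype(np.uint8)
n,_,st,_=cv2.connectedComponentsWithStats(d);print([s.tolist() for s in st[1:] if s[4]>25])
E
```

```text
side [array([281. , 125.8]), array([264.2, 121. ])]
top [array([180.5, 151.5]), array([165.9, 166.8])]
45
[[167, 153, 23, 23, 186], [183, 168, 23, 23, 290], [204, 183, 66, 67, 1514], [270, 226, 14, 10, 76], [273, 238, 35, 29, 495], [250, 247, 13, 13, 66], [315, 267, 8, 15, 31], [0, 285, 53, 41, 1204], [109, 314, 112, 70, 2609], [145, 321, 11, 19, 54], [0, 328, 28, 56, 1049], [214, 343, 7, 7, 27], [267, 344, 7, 11, 28], [214, 355, 42, 29, 389], [264, 376, 9, 8, 35]]
```

```bash
python3 -c "
from cell import r, eyes
print(r.job_done(),r.get_state()['clock'])"
```

```text
the job is handed in; nothing more can be done
the job is handed in; nothing more can be done
```

The job is handed in at about 26 s: the valve is opened to its stop and turned back about a quarter turn, and the green plate leans in the free place, green face out, foot behind the lip; it took a second grip because joint 6 hit its limit on the first try, and the verdict was not shown.

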